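# Draw back the bolt of a lock case through its service slot

## Task

Clear the note block off the lock case and lay it flat in the cream tray. Then take the drift with the square handle from the wooden tool block, slide its tip along the floor of the case's slot until it drops into the hidden hole in the bolt, and with the tip in the hole pull the bolt fully back, away from its protruding nose. Finally hang the drift upright in the tool block again, and leave the round-handled punch and the pen cup, glue stick and dropper bottle alone.

Things in the scene. Friction and masses are not known exactly. Their poses are not given: they have to be found in the camera images.
- lock: Dark grey steel lock case fixed on the desk, 70 x 210 x 45 mm (x, y, z); origin at the centre of its underside. Its flat, lighter steel top has one straight slot along the case's own y, 13 mm wide and 80 mm long (own y -40 to +40 mm). The bolt's nose, 20 mm wide, sticks out of the end at own -y through a 3 mm thick steel end plate, 82 mm wide and 42 mm tall.
- slot_mid (a point): Centre of the slot's mouth, level with the case's top, axes as the case's. The slot's floor, 14 mm below, is a dark bar fast to the bolt. The bar has one hole, too dark to see, 14 mm long along the slot, as wide as the slot, 13 mm deep (bottom 27 mm below the mouth). With the bolt shut its centre is anywhere from own y = -30 mm (nose side) to +10 mm.
- bolt (a joint): Travel of the bolt in m: 0 shut (nose 25 mm out), 0.022 fully back at its stop; it moves towards the case's own +y, away from the nose. About 5 N of friction holds it where it is left; a tip sliding towards the nose only pushes it against its shut stop.
- tool_block: Wooden tool block fixed on the desk, 140 x 64 x 50 mm (x, y, z), origin at the centre of its underside; two round bores, 18 mm wide and 45 mm deep, open in its top, 76 mm apart along its own x. One holds the drift, the other the punch; which is which varies.
- bore_a (a point): Centre of the mouth of the bore at own x = -38 mm of the tool block, 50 mm above the desk
- bore_b (a point): Centre of the mouth of the bore at own x = +38 mm of the tool block, 50 mm above the desk
- drift_grip (a point): Centre of the drift's square aluminium handle, 20 x 20 mm and 58 mm tall, sides along own x and y, nearly square to the tool block. About 0.12 kg; z up along it. From 29 mm to 35 mm below this point is a round collar, 30 mm across, that rests on the tool block; below it a round 8 mm shaft, 40 mm long.
- drift_tip (a point): End of the drift's shaft, 75 mm below the centre of the handle
- punch_grip (a point): Punch that must be left alone: round aluminium handle, 26 mm across, 39 mm tall above a 30 mm collar, shaft 14 mm thick (too thick for the slot), hanging in the other bore; this point is 25 mm above the underside of its collar
- note_mid (a point): Centre of the block of purple note slips, 80 x 52 x 15 mm (own x, y, z), which lies on the lock case across the slot at the start; about 0.09 kg
- tray_cream: Empty cream tray fixed on the desk, 281 x 209 x 52 mm (x, y, z), origin at the centre of its underside; its floor is about 9 mm thick, clear over 190 x 140 mm about the centre
- pen_cup: White cup with pens, about 75 mm across, 146 mm tall with the pens, origin at the centre of its underside; leave alone
- glue_stick: Blue glue stick standing upright, 26 mm across, 85 mm tall, origin at the centre of its underside; leave alone
- dropper: Brown dropper bottle standing upright, 34 mm across, 102 mm tall, origin at the centre of its underside; leave alone

How it is judged:
By the outcome, as a careful person would: the job done as asked, in the order asked, and still so for the second after the job is handed in, with the robot touching nothing.
It also fails if it takes over 61 s, if anything falls off the work surface, if the arm or the gripper's body presses on something with over 40 N, if the wrist force passes 120 N, or if a joint passes its speed limit or range.

## Robot

A 6-joint arm with a two-finger parallel gripper is mounted at the origin on a cart in front of the work surface, level with it; the furniture and walls round the work are solid. World frame = base frame: x ahead of the robot, y to its left, z up, the work surface at z = 0. Lengths are in m, angles in degrees, forces in N, time in s.
With the tool pointing down it reaches from about 0.25 to 0.725 m from the base axis. Payload 9.7 kg.
Tool frame: the origin (TCP) lies on the centre line of the jaws, within the pads' length; the fingertips stand 22 mm ahead of it and the grasp point (between the pads) lies 3 mm ahead of it; z points along the fingers, y is the direction in which the jaws open and shut (so a half turn about z gives the same grasp; the last joint's range is limited). The gripper opens to 85 mm and grips with 20 to 120 N. Pads are 22 mm wide; open, the fingers measure 114 mm over their backs; the gripper's body (76 mm by 85 mm) begins 54 mm behind the grasp point. The pads swing forward as they close: fully open they stand 13 mm farther back than shut.
Start: joints at [65.661, 4.979, 10.078, 95.1, 0, 90], TCP at [0.227, 0.501, 0.253] pointing down, gripper open.
Joint ranges: [-179.16, 179.16], [-48.56, 103.87], [-65.8, 70.77], [-126.05, 130.52], [-82.76, 87.17], [-180, 180]. Speed limits (degrees/s): [127.2, 127.2, 147.25, 180, 180, 180].

## Interface

Orientations are given as [roll, pitch, yaw] about the fixed x, y, z axes, in that order (R = Rz(yaw) Ry(pitch) Rx(roll)).
In Python, from workcell import get_obs, camera, camera_params, job_done gives the robot as it stands.
- The arm moves only by the tool servo_tool, never from a script. Its argument "steps" is a list of rows, each an object of numbers: "x", "y", "z": the shift along the world's x, y, z in mm; "yaw": the turn about the world's z in degrees. A call has 1 to 12 rows; each row is the pose to reach, as a shift and turn from the pose measured when the call began; what a row does not reach only later rows make up. A row lasts 1/8 s, in which the tool goes at most 62.5 mm and 10.7 degrees, less where a joint would pass 70% of its speed; a pose out of reach is approached as far as the arm can. A call with a gripper value outside its range is refused whole. "grip" is the finger opening in mm, from 0 to 85.4, set as the call begins (left out, the last holds). The fingers move at their own pace and stop on an object; "grip_force" is the grip in N (left out, the last holds). Time passes only in rows, so rows that repeat a pose let the fingers close. It gives the time, the measured TCP pose, the force and the opening at its end, in the units of the state.
- get_obs(): the state, without advancing time (a new reading comes with each control period).
- camera(name): name is "scene" or "top" or "wrist"; returns (picture, depth): 400x640x3 uint8, red, green, blue; 400x640 float32, m along the optical axis (not along the pixel's ray), 0 where there is no reading.
- camera_params(name): a dict with "intrinsics" (3x3 intrinsics, pixels), "rvec" (rotation vector, rad) and "tvec" (3), from world to camera coordinates, as OpenCV has them; the wrist camera has in their place "hand_eye" (4x4, takes a point from camera to tool coordinates, whose origin is the TCP and whose axes are the flange's). Camera axes: x right, y down, z forward; pixel columns grow to the right and rows downward; lengths in m; the calibration is good to about 2 mm. The wrist camera is an equidistant fisheye: a pixel r from the principal point sees the ray r / f radians off the axis. A picture is of the moment at which its call begins: read the wrist's pose just before it. camera_params takes no time and is no camera call.
- job_done(): hands the job in, once; it reports no verdict.
The state is a dict: "time": time; "q": joint angles; "qd": joint speeds; "joint_efforts": joint torques, N m; "ee_pos": TCP position; "tcp_rot": TCP orientation; "wrist_force": force on the tool from outside, world axes, zero at the start; "torque": the same for the moment, N m; "opening": finger opening in m.
Only numpy, scipy, OpenCV 4.12 (cv2) and the standard library are available. Lean on these libraries where they do the work, as an engineer would, in place of code of your own. Each camera call takes 0.05 s, during which the arm holds its last target.

## Working session

There is one attempt and no reset: what is moved stays moved. The work goes in short steps, Python scripts to look and compute and a tool call to move; the robot and the scene stay as the last step left them, time stands still between calls to the robot, and variables do not carry over. Pictures are saved under pics/ and viewed, and the job is handed in when it is done.

Besides the shell and the picture viewer there is one more tool, called after "Request:" as a command line: name --argument value ..., lists and objects as JSON in quotes. servo_tool: Moves the arm, as the interface text tells. Its arguments: {"type":"object","properties":{"steps":{"type":"array"},"grip":{"type":"number"},"grip_force":{"type":"number"}},"required":["steps"]}

```bash
mkdir -p pics; ls
cat > h.py <<'E'
import numpy as np, cv2
from workcell import get_obs, camera, camera_params, job_done
def snap(name,fn):
    o=get_obs(); im,d=camera(name)
    cv2.imwrite('pics/%s.png'%fn,im[:,:,::-1]); np.savez('pics/%s.npz'%fn,im=im,d=d,pos=o['ee_pos'],rot=o['tcp_rot'])
    return im,d,o
def world(name,u,v,d):
    p=camera_params(name);K=np.array(p['intrinsics']);R,_=cv2.Rodrigues(np.array(p['rvec'],float))
    pc=d*np.linalg.inv(K)@np.array([u,v,1.]); return R.T@(pc-np.array(p['tvec'],float).ravel())
def onz(name,u,v,z):
    p=camera_params(name);K=np.array(p['intrinsics']);R,_=cv2.Rodrigues(np.array(p['rvec'],float));t=np.array(p['tvec'],float).ravel()
    c=-R.T@t; r=R.T@np.linalg.inv(K)@np.array([u,v,1.]); return c+r*(z-c[2])/r[2]
def crop(fn,u0,v0,u1,v1,s,out):
    im=np.load('pics/%s.npz'%fn)['im'][v0:v1,u0:u1,::-1]
    cv2.imwrite('pics/%s.png'%out,cv2.resize(im,None,fx=s,fy=s,interpolation=cv2.INTER_CUBIC))
E
python3 - <<'E'
from h import *
snap('top','t0');snap('scene','s0');o=get_obs();print(o)
for n in('top','scene','wrist'):print(camera_params(n))
E
```

```text
pics
{'time': 0.1, 'q': array([ 6.56604403e+01,  5.00929749e+00,  1.00368784e+01,  9.50997978e+01,
       -4.97899578e-04,  9.00002922e+01]), 'qd': array([ 0.04220203, -0.07783736,  0.0020682 , -0.02014   , -0.04231977,
       -0.02644047]), 'joint_efforts': array([-2.67079658e-04, -5.21559083e+01,  4.65651798e+01,  1.60383387e-02,
        1.93216835e-05, -2.10630685e-05]), 'ee_pos': array([0.22660232, 0.50094046, 0.25262206]), 'tcp_rot': array([-1.79927783e+02,  4.98267479e-04,  1.55660149e+02]), 'wrist_force': array([1.06396925, 0.2035076 , 0.31547105]), 'torque': array([-0.00277042, -0.03589732,  0.0108071 ]), 'opening': 0.08544318082023218}
{'intrinsics': array([[428.16175668,   0.        , 316.83915331],
       [  0.        , 428.16175668, 203.31859439],
       [  0.        ,   0.        ,   1.        ]]), 'rvec': array([ 2.13801456, -2.14627528,  0.1634998 ]), 'tvec': array([0.02039915, 0.5786269 , 0.99173507])}
{'intrinsics': array([[459.8820013 ,   0.        , 332.52005944],
       [  0.        , 459.8820013 , 203.3408594 ],
       [  0.        ,   0.        ,   1.        ]]), 'rvec': array([ 0.35976181, -2.65666032,  1.42841445]), 'tvec': array([0.56706085, 0.13774104, 1.23758635])}
{'intrinsics': array([[309.70691629,   0.        , 316.69323199],
       [  0.        , 309.70691629, 195.54181433],
       [  0.        ,   0.        ,   1.        ]]), 'hand_eye': array([[-3.50941353e-04, -9.65250769e-01, -2.61325143e-01,
         6.52313504e-02],
       [ 9.99999934e-01, -3.63024002e-04, -2.03628313e-06,
        -1.55839716e-04],
       [-9.29017755e-05, -2.61325127e-01,  9.65250832e-01,
        -1.20532835e-01],
       [ 0.00000000e+00,  0.00000000e+00,  0.00000000e+00,
         1.00000000e+00]])}
```

View pics/t0.png

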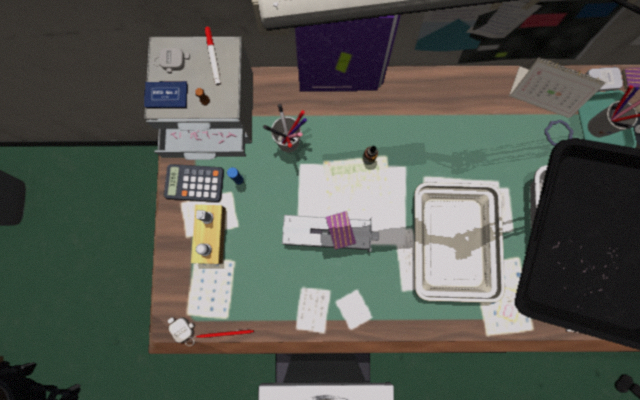

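View pics/s0.png

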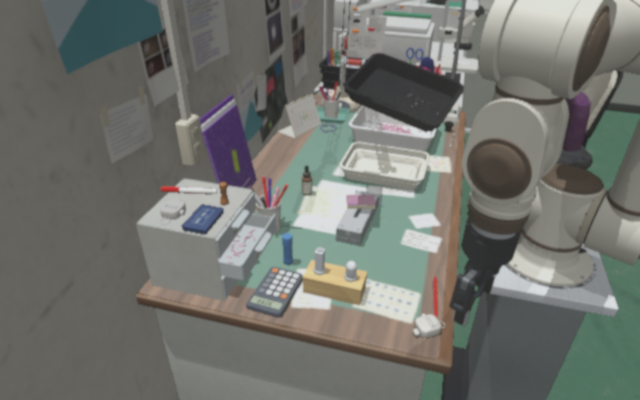

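Run:
```python
from h import *
crop('t0',270,190,430,270,5,'t0a');crop('t0',160,190,260,290,6,'t0b')
for n,u,v in [('case ul',284,216),('note',341,230),('plate',370,235),('blockc',208,235),('h1',204,215),('h2',203,249),('tray',457,242),('deskpt',300,270)]:
    d=np.load('pics/t0.npz')['d'][v,u]; print(n,d,world('top',u,v,d).round(4))
```

```text
case ul 1.0308119 [0.5481 0.0973 0.0446]
note 1.0113813 [ 0.5125 -0.0387  0.0588]
plate 1.0282962 [ 0.5019 -0.1092  0.0401]
blockc 1.0207492 [0.5027 0.2779 0.0478]
h1 0.9649648 [0.5429 0.2726 0.1104]
h2 0.96860856 [0.4673 0.2761 0.0951]
tray 1.0612296 [ 0.4865 -0.3289  0.0045]
deskpt 1.0527397 [0.4194 0.0602 0.0027]
```

View pics/t0a.png

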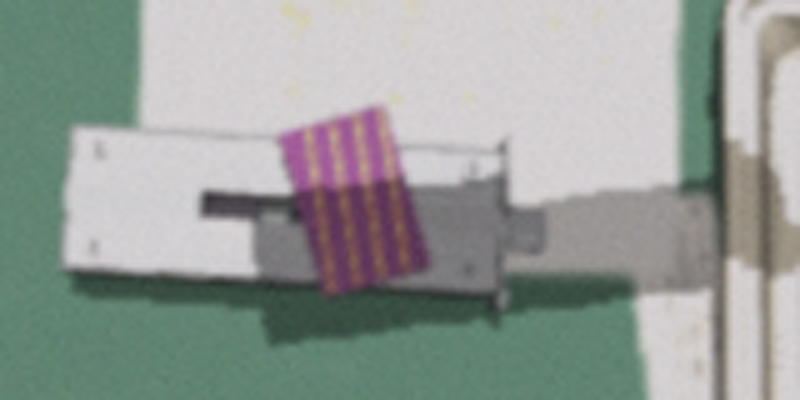

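View pics/t0b.png

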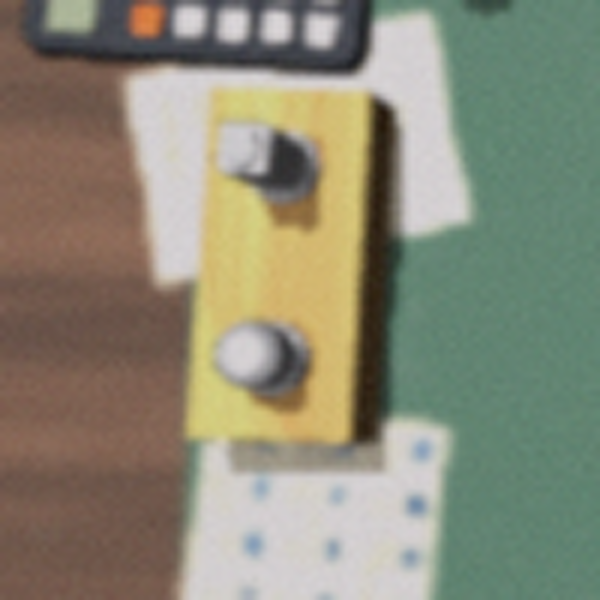

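Run:
```python
from h import *
def f(pts,z,u0,v0,s): return np.array([onz('top',u0+(u+.5)/s-.5,v0+(v+.5)/s-.5,z) for u,v in pts])
c=f([(72,127),(65,270),(505,150),(497,293),(202,205)],.045,270,190,5);print('case',c.round(4))
d=(c[0]+c[1]-c[2]-c[3])[:2];print('case y dir',np.degrees(np.arctan2(d[1],d[0])), np.linalg.norm(c[0]-c[1]),np.linalg.norm(c[0]-c[2]),'mid',c[:4].mean(0))
n=f([(280,133),(382,106),(428,268),(325,295)],.060,270,190,5);print('note',n.round(4),n.mean(0));
d=(n[0]+n[1]-n[2]-n[3]);print('long',np.linalg.norm(d)/2,np.degrees(np.arctan2(d[1],d[0])));
b=f([(212,88),(372,92),(355,442),(187,438)],.05,160,190,6);print('block',b.round(4),b.mean(0));d=b[0]+b[1]-b[2]-b[3];print(np.linalg.norm(d)/2,np.degrees(np.arctan2(d[1],d[0])))
h=f([(218,125),(270,122),(273,173),(222,176)],.114,160,190,6);print('handle',h.round(4),h.mean(0));d=h[0]+h[1]-h[2]-h[3];print(np.linalg.norm(d)/2,np.degrees(np.arctan2(d[1],d[0])))
p=f([(252,352)],.095,160,190,6);print(p)
t=np.array([onz('top',u,v,.052) for u,v in [(415,185),(500,185),(499,300),(416,297)]]);print('tray',t.round(3),t.mean(0))
```

```text
case [[ 0.5504  0.0973  0.045 ]
 [ 0.4818  0.1001  0.045 ]
 [ 0.5385 -0.1109  0.045 ]
 [ 0.4701 -0.1055  0.045 ]
 [ 0.5126  0.0348  0.045 ]]
case y dir 86.72930708207886 0.06871554835100419 0.2085640964848102 mid [ 0.51018754 -0.00473205  0.045     ]
note [[ 0.5453 -0.0025  0.06  ]
 [ 0.558  -0.051   0.06  ]
 [ 0.4812 -0.0716  0.06  ]
 [ 0.4687 -0.023   0.06  ]] [ 0.51330164 -0.0370285   0.06      ]
long 0.07941013002533721 14.99089839520076
block [[0.5767 0.3114 0.05  ]
 [0.5748 0.2472 0.05  ]
 [0.4359 0.2497 0.05  ]
 [0.4377 0.3158 0.05  ]] [0.50627278 0.28103128 0.05      ]
0.13898394863162317 -1.4130822950980741
handle [[0.5529 0.2902 0.114 ]
 [0.5539 0.2707 0.114 ]
 [0.5347 0.2689 0.114 ]
 [0.5336 0.2879 0.114 ]] [0.54379113 0.27945228 0.114     ]
0.019350589941578938 6.0205480477774325
[[0.46903363 0.27940596 0.095     ]]
tray [[ 0.621 -0.219  0.052]
 [ 0.621 -0.425  0.052]
 [ 0.349 -0.404  0.052]
 [ 0.356 -0.211  0.052]] [ 0.4868271 -0.314684   0.052    ]
```

Request:
servo_tool --steps '[{"x": 60, "y": -50, "z": 0, "yaw": 10}, {"x": 120, "y": -100, "z": 0, "yaw": 20}]' --grip 68 --grip_force 40

```text
time: 0.35
ee_pos: [0.3176, 0.4252, 0.2522]
tcp_rot: [-179.9, -0.0, 175.3]
wrist_force: [0.6, 0.5, 0.7]
opening: 0.0683
```

Run:
```python
from h import *
o=get_obs();print(o['q'],o['ee_pos'],o['tcp_rot'])
```

```text
[ 5.32596144e+01  2.39699298e+00  7.23568842e+00  9.49421444e+01
 -4.08136738e-02  5.79882211e+01] [0.31763388 0.42519909 0.2521657 ] [-1.79890646e+02 -2.02301639e-02  1.75271411e+02]
```

Request:
servo_tool --steps '[{"x": 25, "y": -55, "z": -5, "yaw": 5}, {"x": 50, "y": -115, "z": -10, "yaw": 10}, {"x": 75, "y": -172, "z": -20, "yaw": 20}, {"x": 100, "y": -229, "z": -30, "yaw": 20}, {"x": 125, "y": -286, "z": -35, "yaw": 20}, {"x": 150, "y": -343, "z": -40, "yaw": 20}, {"x": 175, "y": -400, "z": -50, "yaw": 20}, {"x": 195, "y": -450, "z": -50, "yaw": 20}, {"x": 195, "y": -462, "z": -50, "yaw": 20}, {"x": 195, "y": -462, "z": -50, "yaw": 20}, {"x": 195, "y": -462, "z": -50, "yaw": 20}]'

```text
time: 1.72
ee_pos: [0.5124, -0.0357, 0.2023]
tcp_rot: [-179.9, -0.0, -164.7]
wrist_force: [-0.6, 0.6, 1.3]
opening: 0.068
```

```bash
cat >> h.py <<'E'
def wrist_tf(npz):
    from scipy.spatial.transform import Rotation as Ro
    T=np.eye(4);T[:3,:3]=Ro.from_euler('xyz',npz['rot'],degrees=True).as_matrix();T[:3,3]=npz['pos']
    p=camera_params('wrist');return T@np.array(p['hand_eye']),np.array(p['intrinsics'])
def wonz(fn,u,v,z):
    n=np.load('pics/%s.npz'%fn);T,K=wrist_tf(n)
    x=(u-K[0,2])/K[0,0];y=(v-K[1,2])/K[1,1];r=np.hypot(x,y)
    ray=np.array([x/r*np.sin(r),y/r*np.sin(r),np.cos(r)]) if r>1e-9 else np.array([0,0,1.])
    w=T[:3,:3]@ray;c=T[:3,3];return c+w*(z-c[2])/w[2]
def wproj(fn,P):
    n=np.load('pics/%s.npz'%fn);T,K=wrist_tf(n)
    c=T[:3,:3].T@(np.array(P)-T[:3,3]);r=np.arctan2(np.hypot(c[0],c[1]),c[2]);h=np.hypot(c[0],c[1])
    return K[0,2]+K[0,0]*r*c[0]/h,K[1,2]+K[1,1]*r*c[1]/h
E
python3 - <<'E'
from h import *
im,d,o=snap('wrist','w1');print(o['ee_pos'],o['tcp_rot'],o['q'])
crop('w1',0,0,640,400,1.25,'w1v')
E
```

```text
[ 0.51238285 -0.03570056  0.20225254] [-1.79904389e+02 -1.68802817e-02 -1.64663835e+02] [ -3.93660714  -0.7779424   -1.50754368  89.25477492  -0.0958247
 -19.2727988 ]
```

View pics/w1v.png

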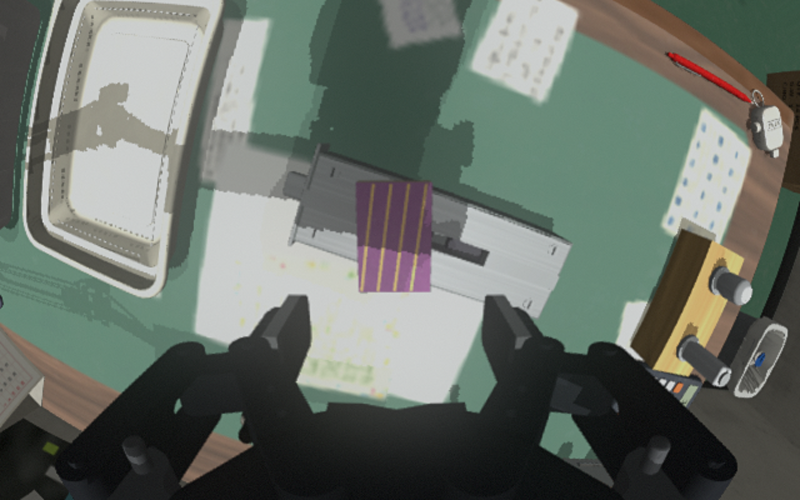

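Run:
```python
from h import *
def g(l,z): return np.array([wonz('w1',(u+.5)/1.25-.5,(v+.5)/1.25-.5,z) for u,v in l])
n=g([(357,181),(433,181),(431,292),(357,291)],.06);print(n.round(4),n.mean(0));d=n[0]+n[1]-n[2]-n[3];print(np.degrees(np.arctan2(d[1],d[0])),np.linalg.norm(d)/2)
c=g([(323,149),(571,242),(543,318),(297,243)],.045);print(c.round(4),c.mean(0));d=c[1]+c[2]-c[0]-c[3];print(np.degrees(np.arctan2(d[1],d[0])),np.linalg.norm(d)/2)
s=g([(489,250),(484,265)],.045);print(s)
t=g([(42,205),(163,296),(217,20)],.052);print(t)
t=g([(62,218),(140,258),(165,0)],.01);print(t)
```

```text
[[ 0.4818 -0.0725  0.06  ]
 [ 0.4681 -0.0226  0.06  ]
 [ 0.546  -0.0008  0.06  ]
 [ 0.5596 -0.0533  0.06  ]] [ 0.51386163 -0.03731451  0.06      ]
-165.23705666419664 0.08050803922082021
[[ 0.4672 -0.1034  0.045 ]
 [ 0.483   0.0998  0.045 ]
 [ 0.5508  0.1014  0.045 ]
 [ 0.5407 -0.1069  0.045 ]] [ 0.51040773 -0.00228771  0.045     ]
86.39284347478319 0.20611623729211612
[[0.50734781 0.03532625 0.045     ]
 [0.51973154 0.03544473 0.045     ]]
[[ 0.5741811  -0.3859873   0.052     ]
 [ 0.6184893  -0.21775431  0.052     ]
 [ 0.38725297 -0.21021201  0.052     ]]
[[ 0.59981066 -0.39742209  0.01      ]
 [ 0.61212397 -0.27433188  0.01      ]
 [ 0.36148118 -0.29977463  0.01      ]]
```

Request:
servo_tool --steps '[{"x": 1, "y": -1.5, "z": -55}, {"x": 1, "y": -1.5, "z": -105}, {"x": 1, "y": -1.5, "z": -125}, {"x": 1, "y": -1.5, "z": -131}, {"x": 1, "y": -1.5, "z": -133}, {"x": 1, "y": -1.5, "z": -133}]'

```text
schema error: expected keys x, y, z, yaw
```

Request:
servo_tool --steps '[{"x": 0}, {"x": 0}, {"x": 0}, {"x": 0}]' --grip 48 --grip_force 40

```text
schema error: expected keys x, y, z, yaw
```

Request:
servo_tool --steps '[{"x": 1, "y": -1.5, "z": -55, "yaw": 0}, {"x": 1, "y": -1.5, "z": -105, "yaw": 0}, {"x": 1, "y": -1.5, "z": -125, "yaw": 0}, {"x": 1, "y": -1.5, "z": -131, "yaw": 0}, {"x": 1, "y": -1.5, "z": -133, "yaw": 0}, {"x": 1, "y": -1.5, "z": -133, "yaw": 0}]'

```text
time: 2.52
ee_pos: [0.514, -0.0368, 0.0705]
tcp_rot: [-179.9, 0.1, -164.6]
wrist_force: [0.4, 0.5, 0.6]
opening: 0.0683
```

Request:
servo_tool --steps '[{"x": 0, "y": 0, "z": 0, "yaw": 0}, {"x": 0, "y": 0, "z": 0, "yaw": 0}, {"x": 0, "y": 0, "z": 0, "yaw": 0}, {"x": 0, "y": 0, "z": 0, "yaw": 0}]' --grip 48 --grip_force 40

```text
time: 3.02
ee_pos: [0.5147, -0.0368, 0.0718]
tcp_rot: [-179.8, 0.2, -164.6]
wrist_force: [-1.3, 1.1, 6.7]
opening: 0.051
```

Request:
servo_tool --steps '[{"x": 0, "y": 0, "z": 10, "yaw": 0}, {"x": 0, "y": 0, "z": 30, "yaw": 0}, {"x": 0, "y": 0, "z": 70, "yaw": 0}, {"x": 0, "y": 0, "z": 80, "yaw": 0}, {"x": 0, "y": 0, "z": 80, "yaw": 0}]'

```text
time: 3.65
ee_pos: [0.515, -0.0368, 0.1522]
tcp_rot: [-179.8, 0.3, -164.6]
wrist_force: [0.4, 0.2, -1.3]
opening: 0.0509
```

Run:
```python
from h import *
im,d,o=snap('wrist','w2');print(o['ee_pos'],o['tcp_rot'],o['opening'])
crop('w2',0,0,640,400,1.25,'w2v')
```

```text
[ 0.51499562 -0.0368499   0.15218616] [-179.81354781    0.25657188 -164.61354055] 0.05086003759091209
```

View pics/w2v.png

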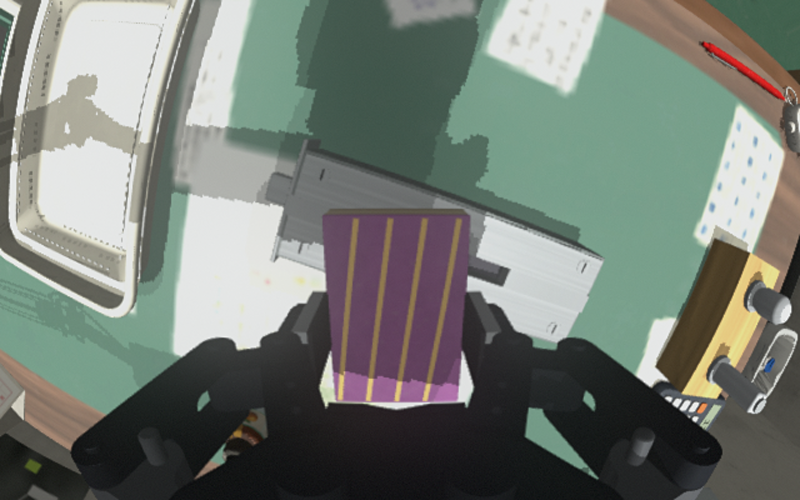

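Request:
servo_tool --steps '[{"x": -5, "y": -45, "z": 10, "yaw": 0}, {"x": -10, "y": -100, "z": 10, "yaw": 0}, {"x": -15, "y": -155, "z": 10, "yaw": 0}, {"x": -20, "y": -210, "z": 10, "yaw": 0}, {"x": -28, "y": -260, "z": 0, "yaw": 0}, {"x": -28, "y": -278, "z": 0, "yaw": 0}, {"x": -28, "y": -278, "z": -10, "yaw": 0}, {"x": -28, "y": -278, "z": -30, "yaw": 0}, {"x": -28, "y": -278, "z": -70, "yaw": 0}, {"x": -28, "y": -278, "z": -90, "yaw": 0}, {"x": -28, "y": -278, "z": -100, "yaw": 0}, {"x": -28, "y": -278, "z": -100, "yaw": 0}]'

```text
time: 5.2
ee_pos: [0.4866, -0.3137, 0.0507]
tcp_rot: [-179.9, 0.1, -164.6]
wrist_force: [-0.1, 0.0, -1.5]
opening: 0.0512
```

Run:
```python
from h import *
im,d,o=snap('wrist','w3');print(o['ee_pos'],o['tcp_rot'],o['opening'])
crop('w3',0,0,640,400,1.25,'w3v')
```

```text
[ 0.48656823 -0.31373514  0.0506792 ] [-1.79894515e+02  1.37815942e-01 -1.64550954e+02] 0.05116164537118289
```

View pics/w3v.png

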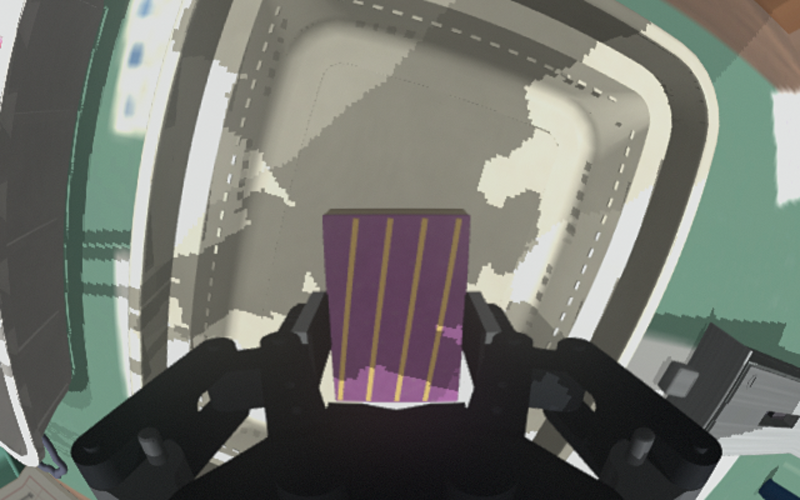

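Request:
servo_tool --steps '[{"x": 0, "y": 0, "z": -8, "yaw": 0}, {"x": 0, "y": 0, "z": -13, "yaw": 0}, {"x": 0, "y": 0, "z": -15, "yaw": 0}, {"x": 0, "y": 0, "z": -16, "yaw": 0}, {"x": 0, "y": 0, "z": -16, "yaw": 0}]'

```text
time: 5.88
ee_pos: [0.4869, -0.3143, 0.0356]
tcp_rot: [-179.8, 0.2, -164.6]
wrist_force: [-0.2, -0.4, -0.5]
opening: 0.0512
```

Request:
servo_tool --steps '[{"x": 0, "y": 0, "z": -1, "yaw": 0}, {"x": 0, "y": 0, "z": -1.5, "yaw": 0}, {"x": 0, "y": 0, "z": -1.5, "yaw": 0}]'

```text
time: 6.25
ee_pos: [0.487, -0.3144, 0.0343]
tcp_rot: [-179.8, 0.2, -164.6]
wrist_force: [0.4, 1.1, 0.4]
opening: 0.0509
```

Request:
servo_tool --steps '[{"x": 0, "y": 0, "z": 1, "yaw": 0}, {"x": 0, "y": 0, "z": 2, "yaw": 0}, {"x": 0, "y": 0, "z": 3, "yaw": 0}]' --grip 62

```text
time: 6.62
ee_pos: [0.4871, -0.3144, 0.0374]
tcp_rot: [-179.8, 0.2, -164.6]
wrist_force: [-0.0, -0.1, 0.6]
opening: 0.0619
```

Request:
servo_tool --steps '[{"x": 0, "y": 0, "z": 10, "yaw": 0}, {"x": 0, "y": 0, "z": 50, "yaw": 0}, {"x": 0, "y": 0, "z": 110, "yaw": 0}, {"x": 0, "y": 0, "z": 150, "yaw": 0}, {"x": 0, "y": 0, "z": 150, "yaw": 0}]'

```text
time: 7.25
ee_pos: [0.4883, -0.3151, 0.1921]
tcp_rot: [-179.5, 0.5, -164.6]
wrist_force: [0.5, -0.8, -1.2]
opening: 0.0619
```

Run:
```python
from h import *
im,d,o=snap('wrist','w4');print(o['ee_pos'],o['tcp_rot'],o['opening'])
crop('w4',0,0,640,400,1.25,'w4v')
```

```text
[ 0.48827811 -0.31514899  0.19208435] [-179.52172262    0.46700021 -164.56916914] 0.06188823193684143
```

View pics/w4v.png

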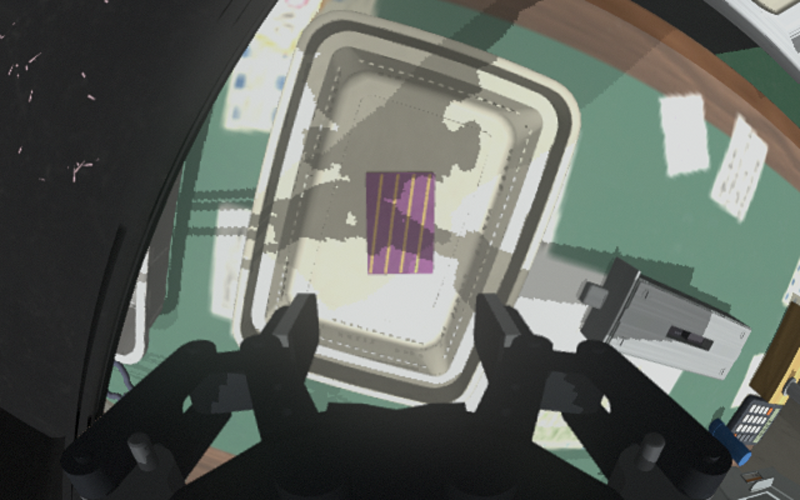

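Request:
servo_tool --steps '[{"x": 6, "y": 50, "z": 10, "yaw": -5}, {"x": 12, "y": 105, "z": 20, "yaw": -10}, {"x": 17, "y": 165, "z": 30, "yaw": -15}, {"x": 22, "y": 225, "z": 30, "yaw": -15}, {"x": 28, "y": 285, "z": 30, "yaw": -15}, {"x": 34, "y": 345, "z": 30, "yaw": -15}, {"x": 40, "y": 405, "z": 30, "yaw": -15}, {"x": 45, "y": 465, "z": 30, "yaw": -15}, {"x": 50, "y": 525, "z": 30, "yaw": -15}, {"x": 55, "y": 575, "z": 30, "yaw": -15}, {"x": 56, "y": 594, "z": 30, "yaw": -15}, {"x": 56, "y": 594, "z": 30, "yaw": -15}]' --grip 60

```text
time: 8.8
ee_pos: [0.5432, 0.2797, 0.2182]
tcp_rot: [-179.6, 0.2, -179.5]
wrist_force: [0.3, 0.1, 0.2]
opening: 0.0602
```

Request:
servo_tool --steps '[{"x": 0, "y": 0, "z": 0, "yaw": 0}, {"x": 0, "y": 0, "z": 0, "yaw": 0}]'

```text
time: 9.05
ee_pos: [0.5433, 0.2784, 0.2182]
tcp_rot: [-179.6, 0.2, -179.6]
wrist_force: [0.4, 0.1, 0.3]
opening: 0.0599
```

Run:
```python
from h import *
im,d,o=snap('wrist','w5');print(o['ee_pos'],o['tcp_rot'],o['opening'])
crop('w5',0,0,640,400,1.25,'w5v')
crop('w5',230,40,430,240,4,'w5c')
```

```text
[0.54331636 0.27841035 0.21823279] [-179.58910286    0.22242503 -179.56898822] 0.059885452665405
```

View pics/w5v.png

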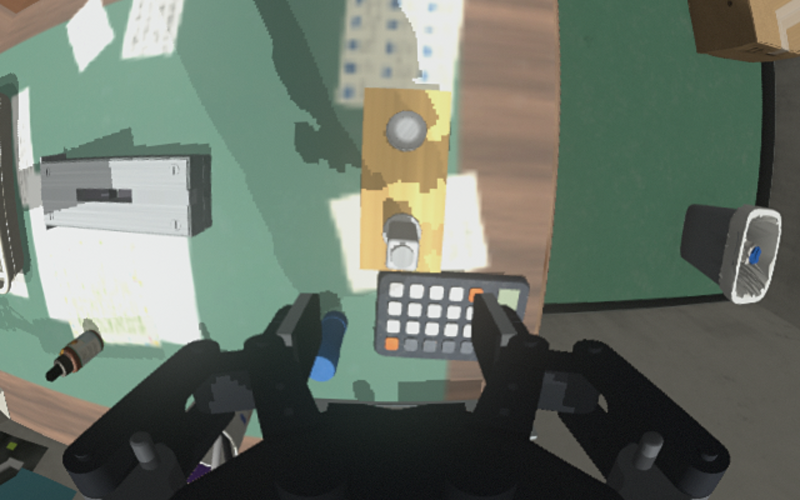

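View pics/w5c.png

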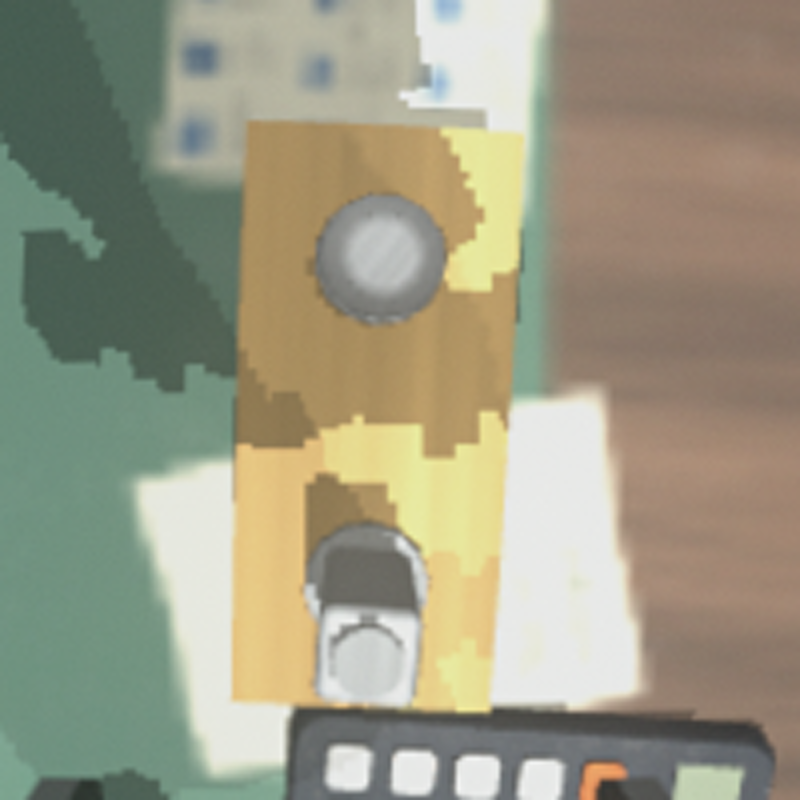

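Run:
```python
from h import *
def g(l,z): return np.array([wonz('w5',230+(u+.5)/4-.5,40+(v+.5)/4-.5,z) for u,v in l])
n=g([(320,608),(423,610),(415,706),(316,700)],.114);print(n.round(4),n.mean(0));
for i,j in((0,3),(1,2),(0,1),(3,2)):
  d=n[j]-n[i];print(np.degrees(np.arctan2(d[1],d[0])),np.linalg.norm(d))
print('collars',g([(307,585),(428,585),(367,523)],.056),g([(381,258)],.06))
b=g([(247,120),(523,133),(491,712),(233,700)],.05);print(b.round(4),b.mean(0));d=b[3]+b[2]-b[0]-b[1];print(np.degrees(np.arctan2(d[1],d[0])))
```

```text
[[0.5362 0.2718 0.114 ]
 [0.5364 0.2912 0.114 ]
 [0.5555 0.2901 0.114 ]
 [0.5544 0.2711 0.114 ]] [0.54564193 0.28104589 0.114     ]
-2.3682050048826175 0.018229097650771072
-3.234253164434048 0.019079953939390153
89.37979413580686 0.019314882229799477
86.85001475159679 0.019019274620261723
collars [[0.54583931 0.26709338 0.056     ]
 [0.54557601 0.29549854 0.056     ]
 [0.53092004 0.28101658 0.056     ]] [[0.46993962 0.28352384 0.06      ]]
[[0.4372 0.2527 0.05  ]
 [0.4394 0.3162 0.05  ]
 [0.5792 0.3123 0.05  ]
 [0.5766 0.2485 0.05  ]] [0.50811378 0.28242805 0.05      ]
-1.6565439456070927
```

Request:
servo_tool --steps '[{"x": 2, "y": 2.5, "z": -40, "yaw": -3}, {"x": 2, "y": 2.5, "z": -80, "yaw": -3}, {"x": 2, "y": 2.5, "z": -110, "yaw": -3}, {"x": 2, "y": 2.5, "z": -125, "yaw": -3}, {"x": 2, "y": 2.5, "z": -128, "yaw": -3}, {"x": 2, "y": 2.5, "z": -128, "yaw": -3}]' --grip 50

```text
time: 9.85
ee_pos: [0.5459, 0.2811, 0.0916]
tcp_rot: [-179.6, 0.3, 177.4]
wrist_force: [-0.1, -0.2, -0.7]
opening: 0.0502
```

Run:
```python
from h import *
im,d,o=snap('wrist','w6');print(o['ee_pos'],o['tcp_rot'],o['opening'])
crop('w6',200,150,440,330,3.3,'w6v')
```

```text
[0.54586736 0.28113081 0.09159454] [-179.64217175    0.31350308  177.42125845] 0.0501780223944314
```

View pics/w6v.png

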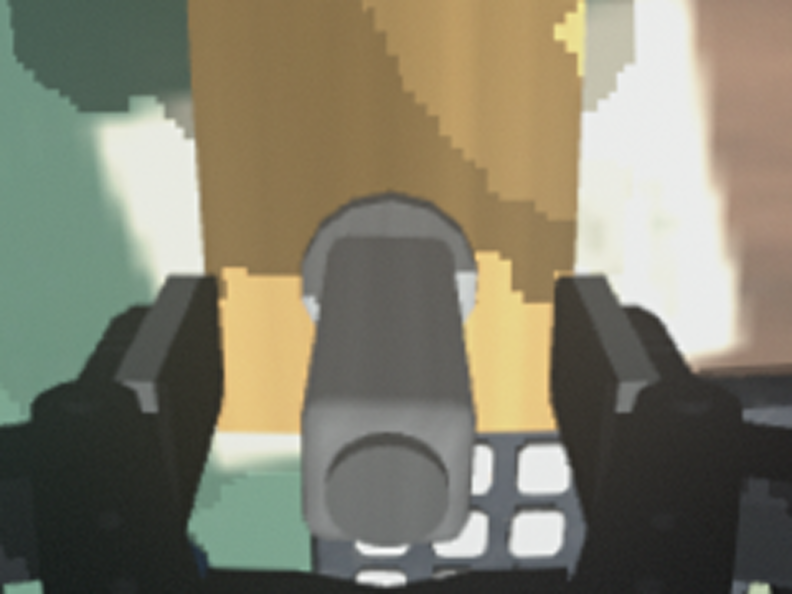

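Request:
servo_tool --steps '[{"x": 0, "y": 0, "z": 0, "yaw": 0}, {"x": 0, "y": 0, "z": 0, "yaw": 0}, {"x": 0, "y": 0, "z": 0, "yaw": 0}, {"x": 0, "y": 0, "z": 0, "yaw": 0}, {"x": 0, "y": 0, "z": 0, "yaw": 0}]' --grip 12 --grip_force 90

```text
time: 10.52
ee_pos: [0.5465, 0.2815, 0.093]
tcp_rot: [-179.7, 0.4, 177.4]
wrist_force: [0.9, 0.5, 5.8]
opening: 0.0189
```

Request:
servo_tool --steps '[{"x": 0, "y": 0, "z": 10, "yaw": 0}, {"x": 0, "y": 0, "z": 25, "yaw": 0}, {"x": 0, "y": 0, "z": 45, "yaw": 0}, {"x": 0, "y": 0, "z": 70, "yaw": 0}, {"x": 0, "y": 0, "z": 90, "yaw": 0}, {"x": 0, "y": 0, "z": 90, "yaw": 0}]'

```text
time: 11.28
ee_pos: [0.5473, 0.2819, 0.1854]
tcp_rot: [-179.8, 0.6, 177.4]
wrist_force: [0.3, 0.6, -1.1]
opening: 0.019
```

Run:
```python
from h import *
im,d,o=snap('wrist','w7');print(o['ee_pos'],o['tcp_rot'],o['opening'],o['wrist_force'],o['torque'])
crop('w7',200,150,440,330,3.3,'w7v')
snap('scene','s7');crop('s7',260,170,440,300,4.4,'s7v')
```

```text
[0.54725162 0.28190483 0.18544945] [-179.81384074    0.60968358  177.42539819] 0.018973608163382543 [ 0.30385133  0.56597647 -1.07740222] [ 0.02664953 -0.00909066 -0.02407249]
```

View pics/w7v.png

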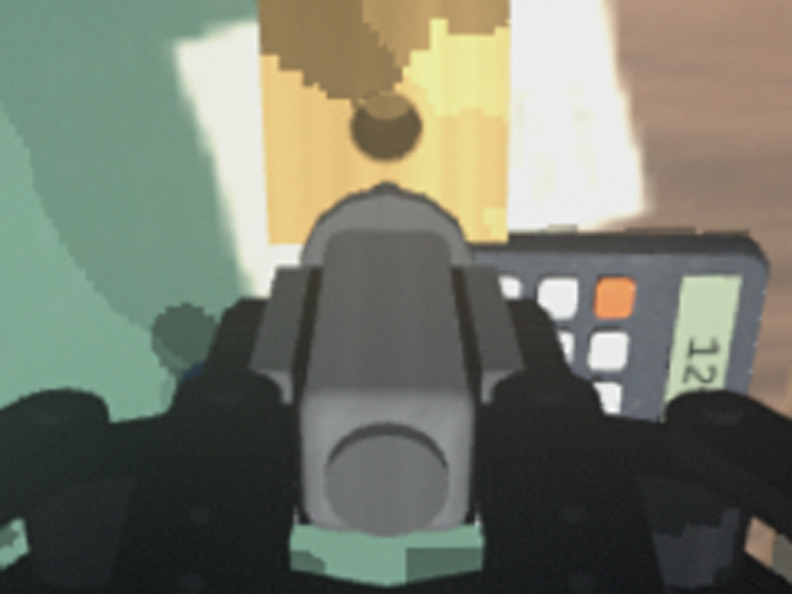

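View pics/s7v.png

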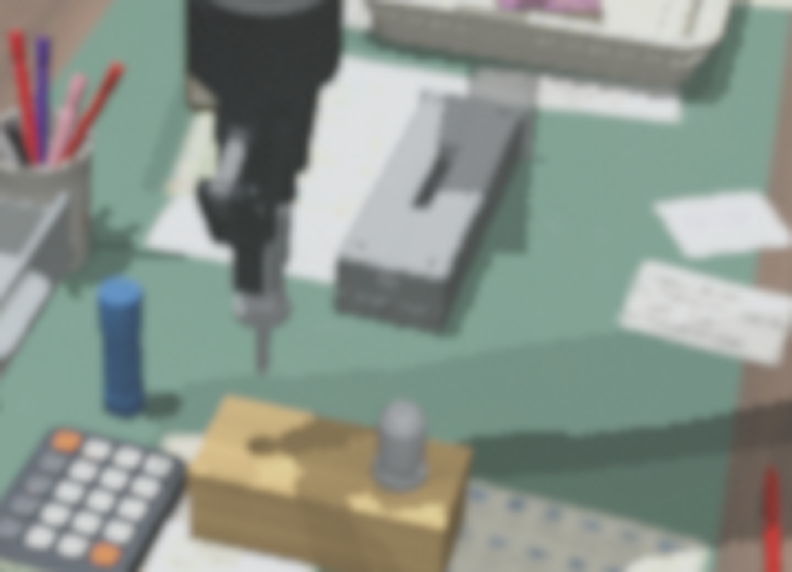

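Run:
```python
from h import *
def g(fn,l,z): return np.array([wonz(fn,200+(u+.5)/3.3-.5,150+(v+.5)/3.3-.5,z) for u,v in l])
print('bore',g('w7',[(352,127),(387,93),(422,127),(387,161)],.05))
# handle top at z: TCP-.008+.029
z=.1854+.021
n=g('w7',[(303,392),(471,392),(480,524),(298,522)],z);print('htop',n)
zc=.1854-.008-.029
print('collar',g('w7',[(387,189),(303,250),(470,250)],zc))
z=.0916+.0225
n=g('w6',[(307,402),(471,402),(474,536),(303,530)],.114);print('htop6',n)
print('collar6',g('w6',[(390,193),(303,270),(476,270)],.056))
```

```text
bore [[0.54569011 0.27225291 0.05      ]
 [0.53712495 0.28167768 0.05      ]
 [0.54649189 0.29029065 0.05      ]
 [0.55521665 0.28086058 0.05      ]]
htop [[0.53566483 0.27291424 0.2064    ]
 [0.53646959 0.29139814 0.2064    ]
 [0.55479359 0.29232626 0.2064    ]
 [0.55355577 0.27084358 0.2064    ]]
collar [[0.53119618 0.2822169  0.1484    ]
 [0.54116619 0.26790157 0.1484    ]
 [0.5423768  0.29540542 0.1484    ]]
htop6 [[0.53490821 0.27270806 0.114     ]
 [0.53566349 0.29058031 0.114     ]
 [0.55413615 0.29079252 0.114     ]
 [0.55241232 0.27082301 0.114     ]]
collar6 [[0.52987462 0.28181903 0.056     ]
 [0.54258582 0.26692313 0.056     ]
 [0.54381034 0.29536231 0.056     ]]
```

Request:
servo_tool --steps '[{"x": -5, "y": -40, "z": 0, "yaw": 0}, {"x": -12, "y": -90, "z": 0, "yaw": 0}, {"x": -20, "y": -145, "z": 0, "yaw": 0}, {"x": -26, "y": -195, "z": 0, "yaw": 0}, {"x": -31, "y": -235, "z": 0, "yaw": 0}, {"x": -34, "y": -260, "z": 0, "yaw": -1}, {"x": -34, "y": -264, "z": 0, "yaw": -1}, {"x": -34, "y": -264, "z": 0, "yaw": -1}, {"x": -34, "y": -264, "z": 0, "yaw": -1}]' --grip_force 110

```text
time: 12.5
ee_pos: [0.5125, 0.0184, 0.1825]
tcp_rot: [-179.7, 0.4, 176.5]
wrist_force: [0.1, -0.8, -0.7]
opening: 0.0186
```

Run:
```python
from h import *
im,d,o=snap('wrist','w8');print(o['ee_pos'],o['tcp_rot'],o['opening'],o['wrist_force'],o['torque'])
crop('w8',160,100,480,340,2.5,'w8v')
```

```text
[0.51252991 0.01838602 0.18247527] [-179.71822393    0.40215501  176.49569316] 0.01856096811765046 [ 0.07033427 -0.80942487 -0.74910784] [0.04635306 0.00267715 0.00153968]
```

View pics/w8v.png

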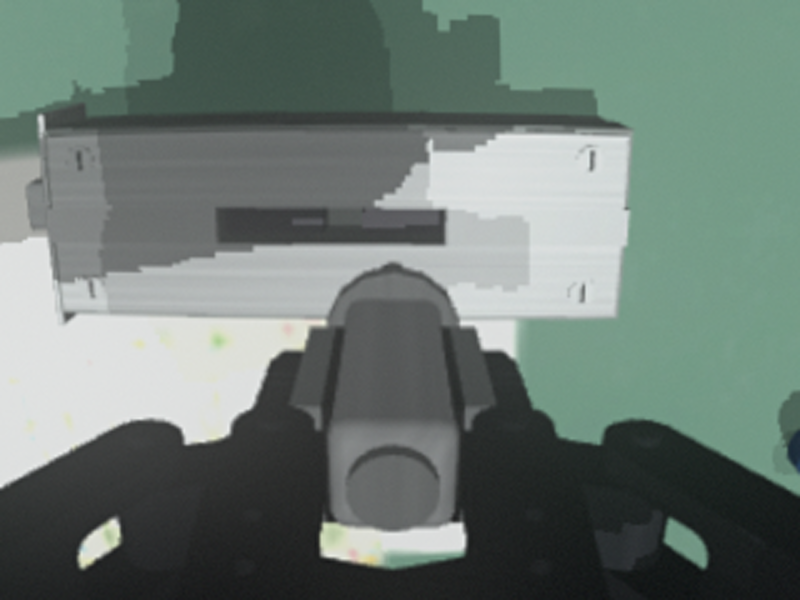

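Run:
```python
from h import *
def g(fn,l,z): return np.array([wonz(fn,160+(u+.5)/2.5-.5,100+(v+.5)/2.5-.5,z) for u,v in l])
s=g('w8',[(217,208),(217,243),(446,208),(446,244)],.045);print(s.round(4),s.mean(0));d=s[2]+s[3]-s[0]-s[1];print(np.degrees(np.arctan2(d[1],d[0])),np.linalg.norm(d)/2)
c=g('w8',[(45,129),(630,128),(618,317),(62,316)],.045);print(c.round(4),c.mean(0));d=c[1]+c[2]-c[0]-c[3];print(np.degrees(np.arctan2(d[1],d[0])))
zc=.1825-.008-.029
print('collar',g('w8',[(393,265)],zc),'htop',g('w8',[(330,422),(456,422),(462,520),(327,519)],.1825+.021).mean(0))
```

```text
[[ 0.5029 -0.0433  0.045 ]
 [ 0.5155 -0.0448  0.045 ]
 [ 0.5078  0.0359  0.045 ]
 [ 0.5206  0.0353  0.045 ]] [ 0.51171    -0.00421792  0.045     ]
86.36417039747066 0.0798438928814453
[[ 0.4693 -0.105   0.045 ]
 [ 0.4831  0.101   0.045 ]
 [ 0.5523  0.0976  0.045 ]
 [ 0.5406 -0.1107  0.045 ]] [ 0.51131507 -0.00425846  0.045     ]
86.48208428872353
collar [[0.49566402 0.01894416 0.1455    ]] htop [0.51028915 0.01842413 0.2035    ]
```

Request:
servo_tool --steps '[{"x": 2.3, "y": 0, "z": -20, "yaw": 0}, {"x": 2.3, "y": 0, "z": -40, "yaw": 0}, {"x": 2.3, "y": 0, "z": -50, "yaw": 0}, {"x": 2.3, "y": 0, "z": -52, "yaw": 0}, {"x": 2.3, "y": 0, "z": -54, "yaw": 0}, {"x": 2.3, "y": 0, "z": -57, "yaw": 0}, {"x": 2.3, "y": 0, "z": -57, "yaw": 0}]'

```text
time: 13.42
ee_pos: [0.5149, 0.0184, 0.1256]
tcp_rot: [-179.7, 0.4, 176.5]
wrist_force: [-0.5, -0.4, -1.9]
opening: 0.0185
```

Request:
servo_tool --steps '[{"x": 0, "y": 0, "z": -3, "yaw": 0}, {"x": 0, "y": 0, "z": -6, "yaw": 0}, {"x": 0, "y": 0, "z": -8, "yaw": 0}, {"x": 0, "y": 0, "z": -8, "yaw": 0}]'

```text
time: 13.92
ee_pos: [0.5147, 0.0184, 0.1174]
tcp_rot: [-179.7, 0.4, 176.5]
wrist_force: [0.7, -0.1, 0.1]
opening: 0.0189
```

Run:
```python
from h import *
im,d,o=snap('scene','s9');print(o['ee_pos'],o['wrist_force'],o['torque']);crop('s9',290,150,430,260,5.6,'s9v')
```

```text
[0.51474713 0.01838467 0.11739163] [ 0.72710687 -0.10325848  0.12768555] [-0.01656076 -0.05093889 -0.01186217]
```

View pics/s9v.png

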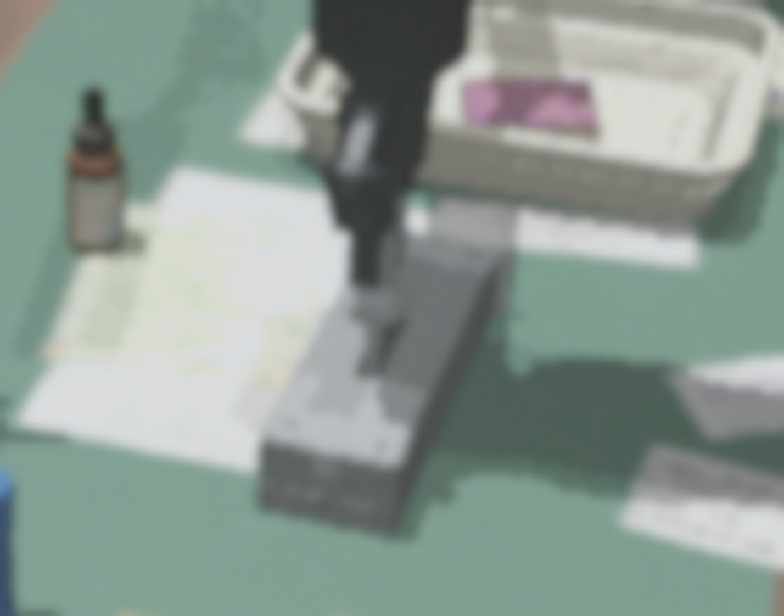

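Request:
servo_tool --steps '[{"x": 0, "y": 0, "z": -2, "yaw": 0}, {"x": 0, "y": 0, "z": -4, "yaw": 0}, {"x": 0, "y": 0, "z": -5, "yaw": 0}, {"x": 0, "y": 0, "z": -5, "yaw": 0}]'

```text
time: 14.48
ee_pos: [0.5151, 0.0184, 0.1136]
tcp_rot: [-179.7, 0.5, 176.5]
wrist_force: [-2.8, -0.2, 7.1]
opening: 0.0188
```

Request:
servo_tool --steps '[{"x": 0, "y": -1.5, "z": -1.5, "yaw": 0}, {"x": -0.2, "y": -3, "z": -1.5, "yaw": 0}, {"x": -0.3, "y": -5, "z": -1.5, "yaw": 0}, {"x": -0.4, "y": -6, "z": -1.5, "yaw": 0}]'

```text
time: 14.98
ee_pos: [0.5155, 0.0135, 0.1136]
tcp_rot: [-179.9, 0.6, 176.5]
wrist_force: [-1.6, 5.9, 7.6]
opening: 0.0191
```

Request:
servo_tool --steps '[{"x": 0, "y": -1.5, "z": -1.5, "yaw": 0}, {"x": -0.2, "y": -3, "z": -1.5, "yaw": 0}, {"x": -0.3, "y": -5, "z": -1.5, "yaw": 0}, {"x": -0.4, "y": -6, "z": -1.5, "yaw": 0}]'

```text
time: 15.48
ee_pos: [0.5153, 0.0092, 0.1136]
tcp_rot: [179.8, 0.7, 176.6]
wrist_force: [-3.9, 9.0, 10.5]
opening: 0.0186
```

Request:
servo_tool --steps '[{"x": -0.7, "y": -1.5, "z": -0.8, "yaw": 0}, {"x": -1, "y": -3, "z": -0.8, "yaw": 0}, {"x": -1.2, "y": -5, "z": -0.8, "yaw": 0}, {"x": -1.4, "y": -6, "z": -0.8, "yaw": 0}]'

```text
time: 15.98
ee_pos: [0.5139, 0.003, 0.1127]
tcp_rot: [179.9, 0.7, 176.6]
wrist_force: [0.6, 0.0, -1.9]
opening: 0.0189
```

Request:
servo_tool --steps '[{"x": 0, "y": 0, "z": -2, "yaw": 0}, {"x": 0, "y": 0, "z": -4, "yaw": 0}, {"x": 0, "y": 0, "z": -5, "yaw": 0}, {"x": 0, "y": 0, "z": -5, "yaw": 0}]'

```text
time: 16.48
ee_pos: [0.5138, 0.0028, 0.1075]
tcp_rot: [179.9, 0.7, 176.6]
wrist_force: [-1.0, -2.2, -2.0]
opening: 0.0188
```

Request:
servo_tool --steps '[{"x": 0, "y": 0, "z": -2, "yaw": 0}, {"x": 0, "y": 0, "z": -4, "yaw": 0}, {"x": 0, "y": 0, "z": -4, "yaw": 0}]'

```text
time: 16.85
ee_pos: [0.5138, 0.0027, 0.1033]
tcp_rot: [179.9, 0.7, 176.6]
wrist_force: [0.2, -2.1, -2.2]
opening: 0.0191
```

Request:
servo_tool --steps '[{"x": 0.1, "y": 2, "z": 0, "yaw": 0}, {"x": 0.2, "y": 4, "z": 0, "yaw": 0}, {"x": 0.4, "y": 6, "z": 0, "yaw": 0}, {"x": 0.5, "y": 8, "z": 0, "yaw": 0}, {"x": 0.6, "y": 10, "z": 0, "yaw": 0}, {"x": 0.7, "y": 12, "z": 0, "yaw": 0}, {"x": 0.7, "y": 12, "z": 0, "yaw": 0}]'

```text
time: 17.73
ee_pos: [0.5145, 0.0145, 0.1032]
tcp_rot: [180.0, 0.7, 176.6]
wrist_force: [1.7, -5.3, -1.1]
opening: 0.0189
```

Request:
servo_tool --steps '[{"x": 0.1, "y": 2, "z": 0, "yaw": 0}, {"x": 0.2, "y": 4, "z": 0, "yaw": 0}, {"x": 0.4, "y": 6, "z": 0, "yaw": 0}, {"x": 0.5, "y": 8, "z": 0, "yaw": 0}, {"x": 0.5, "y": 9, "z": 0, "yaw": 0}]'

```text
time: 18.35
ee_pos: [0.5151, 0.0234, 0.1033]
tcp_rot: [180.0, 0.7, 176.6]
wrist_force: [1.0, -5.2, -1.2]
opening: 0.0188
```

Request:
servo_tool --steps '[{"x": 0.1, "y": 1.5, "z": 0, "yaw": 0}, {"x": 0.2, "y": 3, "z": 0, "yaw": 0}, {"x": 0.2, "y": 4, "z": 0, "yaw": 0}, {"x": 0.2, "y": 4, "z": 0, "yaw": 0}]'

```text
time: 18.85
ee_pos: [0.5153, 0.0258, 0.1033]
tcp_rot: [-179.8, 0.7, 176.5]
wrist_force: [0.6, -11.9, -0.9]
opening: 0.0188
```

Force is rising: likely the stop. Push a bit further and look.

Request:
servo_tool --steps '[{"x": 0.1, "y": 1.5, "z": 0, "yaw": 0}, {"x": 0.2, "y": 3, "z": 0, "yaw": 0}, {"x": 0.2, "y": 3, "z": 0, "yaw": 0}]'

```text
time: 19.23
ee_pos: [0.5153, 0.0266, 0.1032]
tcp_rot: [-179.5, 0.7, 176.4]
wrist_force: [-0.3, -17.1, -0.2]
opening: 0.0187
```

Run:
```python
from h import *
im,d,o=snap('wrist','w10');print(o['ee_pos'],o['tcp_rot'],o['wrist_force'])
crop('w10',80,80,480,340,2,'w10v')
```

```text
[0.51531997 0.02656477 0.10324532] [-179.46698678    0.71243702  176.44021378] [ -0.2680294  -17.06696707  -0.19180573]
```

View pics/w10v.png

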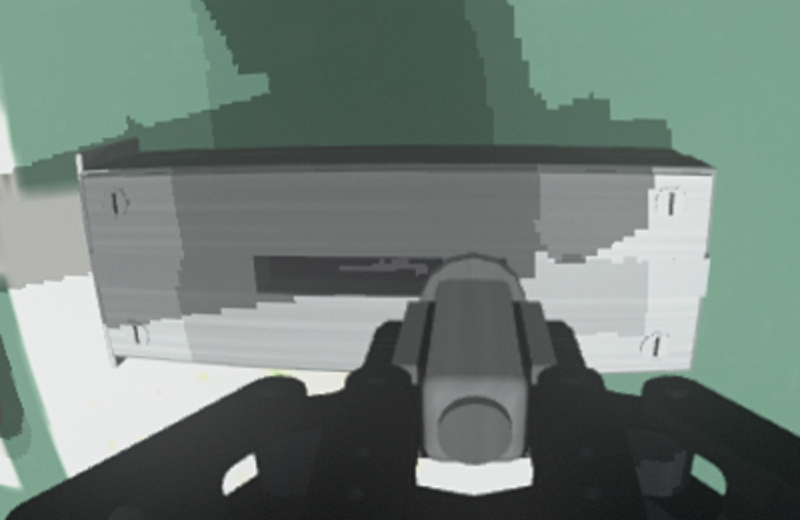

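Request:
servo_tool --steps '[{"x": 0, "y": -1.5, "z": 0, "yaw": 0}, {"x": 0, "y": -3, "z": 0, "yaw": 0}, {"x": 0, "y": -3, "z": 0, "yaw": 0}]'

```text
time: 19.65
ee_pos: [0.5153, 0.0239, 0.1032]
tcp_rot: [-179.5, 0.7, 176.5]
wrist_force: [0.1, 0.2, -1.0]
opening: 0.0188
```

Request:
servo_tool --steps '[{"x": 0, "y": 0, "z": 6, "yaw": 0}, {"x": 0, "y": 0, "z": 18, "yaw": 0}, {"x": 0, "y": 0, "z": 32, "yaw": 0}, {"x": 0, "y": 0, "z": 55, "yaw": 0}, {"x": 0, "y": 0, "z": 82, "yaw": 0}, {"x": 0, "y": 0, "z": 82, "yaw": 0}]'

```text
time: 20.4
ee_pos: [0.5164, 0.024, 0.1882]
tcp_rot: [-179.6, 1.0, 176.5]
wrist_force: [0.1, -1.0, -1.3]
opening: 0.0187
```

Run:
```python
from h import *
im,d,o=snap('wrist','w11');print(o['ee_pos'],o['tcp_rot'],o['wrist_force'],o['torque'])
crop('w11',80,80,480,340,2,'w11v')
snap('top','t11');crop('t11',270,190,430,270,5,'t11a')
```

```text
[0.51638605 0.0240228  0.18818491] [-179.55641293    0.96193637  176.45649024] [ 0.06452665 -1.01379124 -1.25238594] [-0.02608135  0.00922656 -0.05225357]
```

View pics/w11v.png

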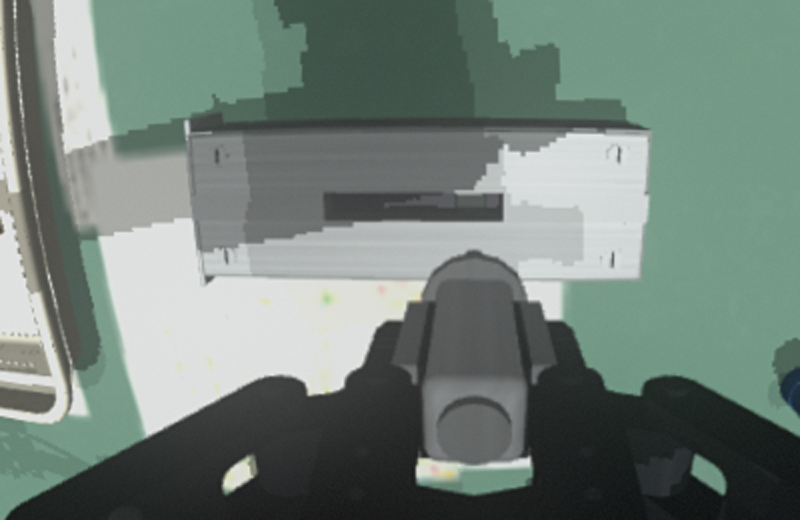

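View pics/t11a.png

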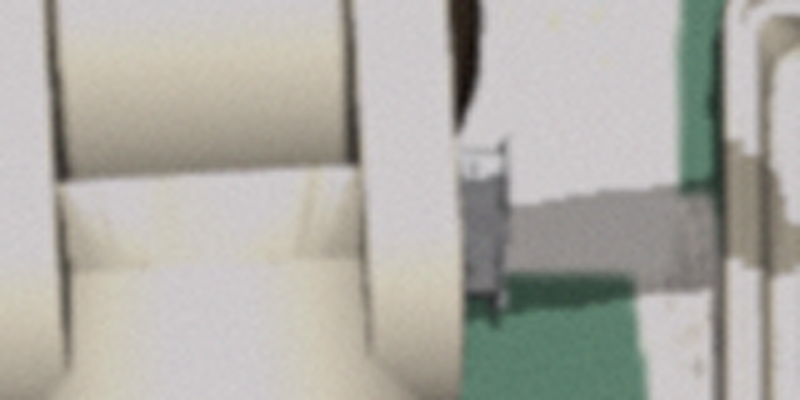

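Request:
servo_tool --steps '[{"x": 4, "y": 40, "z": 0, "yaw": 0}, {"x": 10, "y": 90, "z": 0, "yaw": 1}, {"x": 17, "y": 145, "z": 0, "yaw": 1}, {"x": 24, "y": 195, "z": 0, "yaw": 1}, {"x": 30, "y": 235, "z": 0, "yaw": 1}, {"x": 32.5, "y": 254, "z": 0, "yaw": 1}, {"x": 32.5, "y": 258, "z": 0, "yaw": 1}, {"x": 32.5, "y": 258, "z": 0, "yaw": 1}, {"x": 32.5, "y": 258, "z": 0, "yaw": 1}]'

```text
time: 21.62
ee_pos: [0.548, 0.2808, 0.1856]
tcp_rot: [-179.5, 0.7, 177.4]
wrist_force: [-0.3, 0.2, -0.3]
opening: 0.0186
```

Run:
```python
from h import *
im,d,o=snap('wrist','w12');print(o['ee_pos'],o['tcp_rot'],o['wrist_force'],o['torque'])
crop('w12',200,150,440,330,3.3,'w12v')
```

```text
[0.54798881 0.28078009 0.18556655] [-179.52146157    0.74574833  177.38426302] [-0.29701854  0.22707303 -0.30084262] [ 0.02734489 -0.02352231 -0.01744664]
```

View pics/w12v.png

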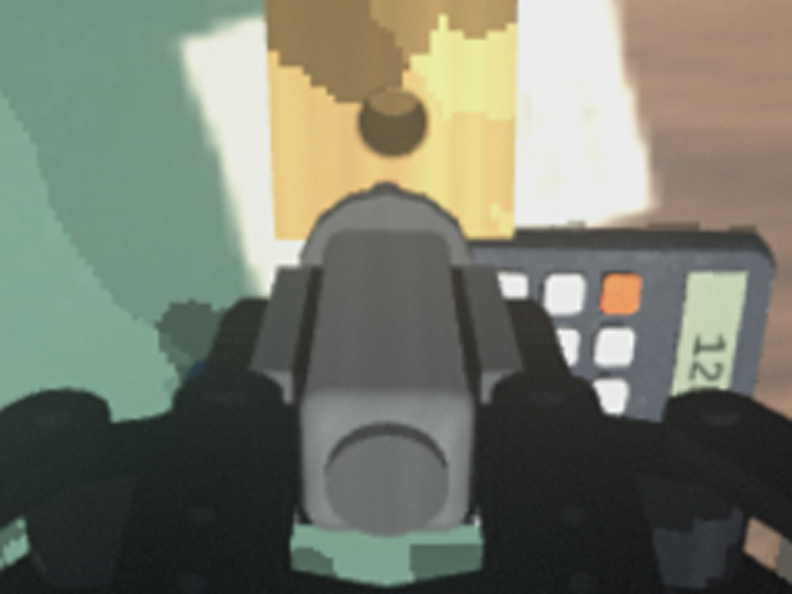

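Request:
servo_tool --steps '[{"x": 0.5, "y": 1.2, "z": -20, "yaw": 0}, {"x": 0.5, "y": 1.2, "z": -40, "yaw": 0}, {"x": 0.5, "y": 1.2, "z": -50, "yaw": 0}, {"x": 0.5, "y": 1.2, "z": -54, "yaw": 0}, {"x": 0.5, "y": 1.2, "z": -57, "yaw": 0}, {"x": 0.5, "y": 1.2, "z": -59, "yaw": 0}]'

```text
time: 22.42
ee_pos: [0.5487, 0.2822, 0.1271]
tcp_rot: [-179.6, 0.8, 177.4]
wrist_force: [-0.8, -0.2, -1.9]
opening: 0.0186
```

Request:
servo_tool --steps '[{"x": -0.5, "y": 0, "z": -6, "yaw": 0}, {"x": -0.5, "y": 0, "z": -14, "yaw": 0}, {"x": -0.5, "y": 0, "z": -22, "yaw": 0}, {"x": -0.5, "y": 0, "z": -28, "yaw": 0}, {"x": -0.5, "y": 0, "z": -31, "yaw": 0}, {"x": -0.5, "y": 0, "z": -31, "yaw": 0}]'

```text
time: 23.18
ee_pos: [0.5482, 0.2821, 0.0959]
tcp_rot: [-179.5, 0.8, 177.4]
wrist_force: [-0.2, 0.3, -0.7]
opening: 0.0187
```

Request:
servo_tool --steps '[{"x": 0, "y": 0, "z": -1.5, "yaw": 0}, {"x": 0, "y": 0, "z": -2.5, "yaw": 0}, {"x": 0, "y": 0, "z": -3, "yaw": 0}]'

```text
time: 23.55
ee_pos: [0.5482, 0.2822, 0.0932]
tcp_rot: [-179.6, 0.8, 177.4]
wrist_force: [-1.8, -0.8, 3.7]
opening: 0.0187
```

Seated (3.7 N). Release gently.

Request:
servo_tool --steps '[{"x": 0, "y": 0, "z": 0, "yaw": 0}, {"x": 0, "y": 0, "z": 0, "yaw": 0}, {"x": 0, "y": 0, "z": 0, "yaw": 0}, {"x": 0, "y": 0, "z": 0, "yaw": 0}]' --grip 50

```text
time: 24.05
ee_pos: [0.5482, 0.2822, 0.0932]
tcp_rot: [-179.6, 0.8, 177.4]
wrist_force: [0.2, -0.1, -0.4]
opening: 0.0501
```

Request:
servo_tool --steps '[{"x": 0, "y": 0, "z": 10, "yaw": 0}, {"x": 0, "y": 0, "z": 40, "yaw": 0}, {"x": 0, "y": 0, "z": 90, "yaw": 0}, {"x": 0, "y": 0, "z": 140, "yaw": 0}, {"x": 0, "y": 0, "z": 160, "yaw": 0}, {"x": 0, "y": 0, "z": 160, "yaw": 0}]'

```text
time: 24.8
ee_pos: [0.5488, 0.2825, 0.2555]
tcp_rot: [-179.7, 1.0, 177.4]
wrist_force: [0.5, -0.3, -0.9]
opening: 0.0498
```

Run:
```python
from h import *
im,d,o=snap('wrist','w13');print(o['ee_pos'],o['tcp_rot'],o['wrist_force'])
crop('w13',0,0,640,400,1.25,'w13v')
snap('scene','s13');crop('s13',260,120,460,310,3.1,'s13v')
```

```text
[0.54882696 0.28246256 0.25553419] [-179.66636444    0.98624561  177.38075063] [ 0.51036574 -0.26371241 -0.94110441]
```

View pics/w13v.png

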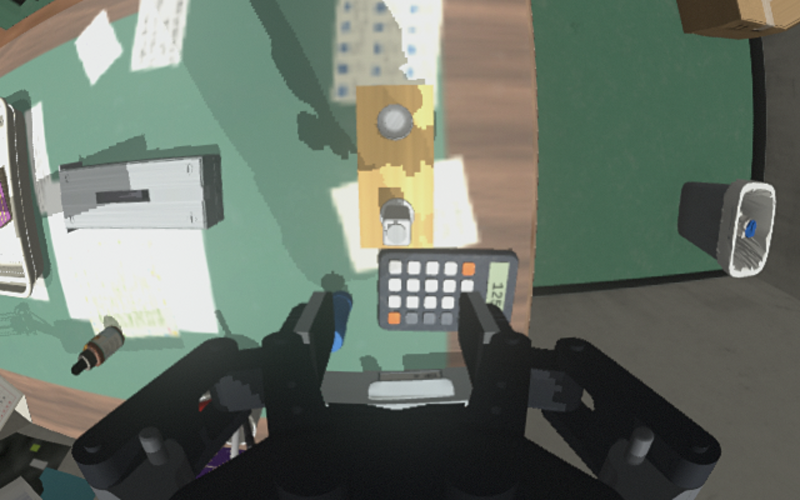

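View pics/s13v.png

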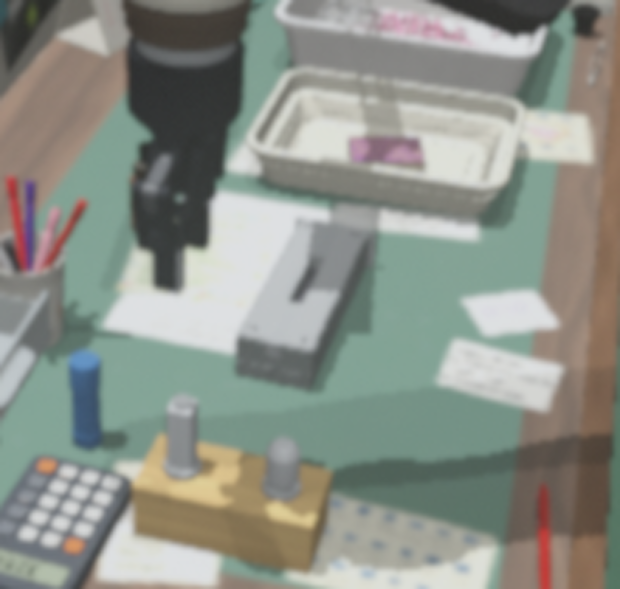

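Run:
```python
from h import *
im,d,o=snap('top','t13')
crop('t13',340,200,420,260,10,'t13a')
```

```text
(no output)
```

View pics/t13a.png

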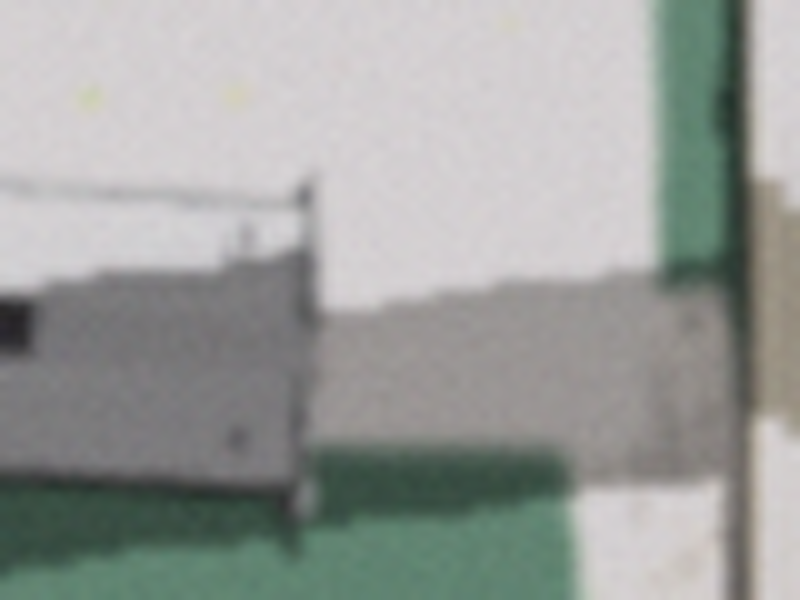

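```bash
python3 -c "
from h import *
print(job_done())"
```

```text
the job is handed in; nothing more can be done
None
```

The job is done and handed in at about 25 s of the 61 s allowed.

- **Note block:** I lifted it off the case and laid it flat near the middle of the cream tray. The wrist view after release shows it flat there.
- **Bolt:** I slid the drift's tip along the slot floor from the far end towards the nose. It dropped in with the tip at about own y = +7 mm. I pulled the bolt back at about 5 N until the force rose to 17 N with the tool hardly moving, so it was at its stop. The top view now shows the nose flush with the end plate, where it stuck out clearly before.
- **Drift:** It hangs upright in its own bore with the collar seated, at 3.7 N on contact. The gripper is open and well clear above it.
- **Left alone:** I did not touch the punch, pen cup, glue stick or dropper, and in the last pictures the ones in view look undisturbed.

No check failed. The tool had tilted by about 1° by the end, from small errors adding up between moves, and I allowed for that when putting the drift back.

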